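# Show the next probe to the inspection camera

## Task

The green-ringed probe on the black mat has been inspected: stand it back in the tray, upright on the green dot that marks the free place, and let go. Then take the red-ringed probe out of the tray and finish holding it still in the air in front of the inspection camera, its yellow foot squarely facing the lens, centred on the line of sight and 70 mm from the lens (level with the orange ball of the gauge rod); keep gripping it, do not put it down. Leave every other loose thing where it is and do not bump the camera.

Things in the scene. Friction and masses are not known exactly. Their poses are not given: they have to be found in the camera images.
- probe_red: Sensor probe with RED ring, standing in any place of the tray. 119 mm tall: yellow foot 30 mm diameter, 0 to 35 mm up; steel barrel 24 mm, 35 to 94 mm; red ring 24 mm, 94 to 104 mm; pin 8 mm, to 119 mm. 0.14 to 0.28 kg. Grip the barrel 80 mm up, above the tray's rim and foot, fingers closing across the rows. Origin: centre of the foot's flat underside; +z runs from foot to pin.
- red_pin (a point): Pin end of probe_red, on its axis 119 mm from its origin.
- probe_green: The probe already inspected, told by its GREEN ring; same shape, size, origin and axes as probe_red. It starts standing on the black mat.
- tray: Shallow aluminium tray, 165 mm (x) by 240 mm (y), rim 25 mm high, walls and floor 3 mm thick; fixed, turned up to 0.3 rad. Origin: centre of its underside; the floor is 3 mm above it. Eight places: two rows at x = -35 and +35 mm, four places each at y = -69, -23, 23, 69 mm, all within 2 mm. Seven hold standing probes, the free one has the green dot.
- dot: Flat green paper dot, 38 mm diameter, stuck on the tray floor at the free place (0.6 mm thick, offers no resistance). Origin: its centre, at floor level.
- mat: Round black rubber mat, 64 mm diameter, 3 mm thick, fixed on the bench; origin at the centre of its underside. probe_green starts on it, within 9 mm of its centre.
- camera: Fixed stand of the inspection camera: dark base plate 110 x 100 x 12 mm with two aluminium cheeks. Origin: underside, near the plate's centre; its -x side faces the robot, turned by -0.5 to 0.1 rad. The camera head (blue, black lens) is mounted between the cheeks.
- lens: Camera head fixed on the stand: blue block, black lens barrel 42 mm wide. Origin: centre of the lens front, 105 mm above the bench. +z is the line of sight out of the lens: up and back towards the robot, 0.60 rad from vertical; y is level. On its +y side, 45 mm off the line of sight, a parallel 5 mm gauge rod ends in an orange ball (10 mm) 70 mm ahead of the lens front.
- focus (a point): The viewing point: on the line of sight, 70 mm in front of the lens (along the lens's +z), level with the orange ball of the gauge rod. The centre of the probe's yellow foot face belongs here.
- plain1: Probe with a dark grey ring, otherwise the same shape and size as probe_red, standing in the tray. Leave it alone.
- plain2: Probe with a dark grey ring, otherwise the same shape and size as probe_red, standing in the tray. Leave it alone.
- plain3: Probe with a dark grey ring, otherwise the same shape and size as probe_red, standing in the tray. Leave it alone.
- plain4: Probe with a dark grey ring, otherwise the same shape and size as probe_red, standing in the tray. Leave it alone.
- plain5: Probe with a dark grey ring, otherwise the same shape and size as probe_red, standing in the tray. Leave it alone.
- plain6: Probe with a dark grey ring, otherwise the same shape and size as probe_red, standing in the tray. Leave it alone.
- meter: Yellow hand-held meter 150 x 75 x 30 mm lying on the bench, well to the left. Leave it alone.
- driver: Screwdriver lying on the bench, to the right. Leave it alone.
- adapter: Small steel adapter plug, 34 mm diameter, 52 mm tall, standing on the bench to the right. Leave it alone.
Not all that is in view belongs to the job. Leave any blue or purple look-alike of the probe_red alone.

How it is judged (in metres and radians):
On the way, in this order (a step that is already met when the one before it is completed fails the run):
1. the green-ringed probe stands released, upright and at rest on the green dot in the tray (horizontal distance between probe_green and dot below 0.012 m and angle between probe_green's own z axis and vertical below 0.1 rad and z of probe_green in the frame of tray below 0.008 m and contact force between probe_green and the fingers below 0.1 N and linear speed of probe_green below 0.02 m/s), for 0.2 s.
2. the red-ringed probe is held by the fingers clear above the tray (height (world z) of probe_red above 0.05 m and contact force between probe_red and the fingers above 1 N and contact force between probe_red and tray below 0.1 N), for 0.1 s.
At the end, for the whole second after the job is handed in: Green probe released, at rest, within 12 mm of the dot and 0.1 rad of upright. Red probe held still by the fingers alone (over 2 N), over 100 mm up: foot centre within 16 mm of the viewing point, 58 to 82 mm from the lens; axis within 0.17 rad of the line of sight, pin end away (all of step 1 and z of probe_red in the frame of lens between 0.058 and 0.082 m and distance between probe_red and focus below 0.016 m and angle between the z axis of probe_red and the z axis of lens, either way round below 0.17 rad and z of red_pin in the frame of lens above 0.12 m and height (world z) of probe_red above 0.1 m and contact force between probe_red and the fingers above 2 N and contact force between probe_red and camera below 0.1 N and contact force between probe_red and tray below 0.1 N and linear speed of probe_red below 0.02 m/s and angular speed of probe_red below 0.1 rad/s); the arm keeps its last pose, push and grip.
It fails at once if another probe, the meter, the screwdriver or the adapter is shifted by more than 20 mm (distance of any of plain1, plain2, plain3, plain4, plain5, plain6, meter, driver, adapter from where it was at the start of the episode above 0.02 m).
It fails at once if another probe is tipped over (angle between any of plain1, plain2, plain3, plain4, plain5, plain6's own z axis and vertical above 0.35 rad).
It fails at once if the camera is bumped with more than 3 N (contact force between camera and the arm above 3 N or contact force between camera and the fingers above 3 N or contact force between camera and probe_red above 3 N or contact force between camera and probe_green above 3 N).
It also fails if it takes over 54 s, if anything falls off the work surface, if the arm or the gripper's body presses on something with over 40 N, if the wrist force passes 120 N, or if a joint passes its speed limit or range.

## Robot

A 6-joint arm with a two-finger parallel gripper is mounted at the origin on the work surface. World frame = base frame: x ahead of the robot, y to its left, z up, the work surface at z = 0. Lengths are in m, angles in degrees, forces in N, time in s.
With the tool pointing down it reaches from about 0.4 to 0.825 m from the base axis. Payload 7 kg.
Tool frame: the origin (TCP) lies midway between the tips of the shut fingers; the grasp point (between the pads) lies 19 mm behind it (ctrl.hold_point_z is the distance from the TCP to the grasp point, in m); z points along the fingers, y is the line along which they close (so a half turn about z gives the same grasp; the last joint's range is limited). The gripper opens to 88 mm and grips with 3 to 60 N. Pads are 19 mm wide; open, the fingers measure 130 mm over their backs; the gripper's body (78 mm by 193 mm) begins 47 mm behind the grasp point.
Start: joints at [89.101, 20.546, 0.682, 0, -70.136, -16.507], TCP at [0.202, 0.644, 0.227] pointing down, gripper open.
Joint ranges: [-176.03, 176.03], [-82.01, 121.73], [-58.28, 71.71], [-173.87, 95.51], [-174.79, -0.11], [-173.66, 173.66]. Speed limits (degrees/s): [136.94, 136.94, 172.46, 180, 180, 180].

## Interface

Orientations are given as [roll, pitch, yaw] about the fixed x, y, z axes, in that order (R = Rz(yaw) Ry(pitch) Rx(roll)).
In Python, from plant import ctrl gives the robot as it stands.
- The arm moves only by the tool apply_moves, never from a script. Its argument "deltas" is a list of rows, each an object with "fingers": the finger opening in mm, from 0 to 87.6; "delta_pos": the shift along the tool's x, y, z in mm, a list of three; "angular": the turn, a rotation vector about the tool's x, y, z in degrees, a list of three. A call has 1 to 10 rows; each row is the pose to reach, as a shift and turn from the pose commanded when the call began, along the tool's axes at that moment; what a row does not reach only later rows make up. A row lasts 1/10 s, in which the tool goes at most 50 mm and 8.59 degrees, less where a joint would pass 70% of its speed; a pose out of reach is approached as far as the arm can. A call with a gripper value outside its range is refused whole. The fingers move at their own pace and stop on an object; the grip force is fixed at half the most. Time passes only in rows, so rows that repeat a pose let the fingers close. It gives the time, the measured TCP pose, the force, the opening and the grip force at its end, in the units of the state.
- ctrl.get_obs(): the state, without advancing time (a new reading comes with each control period).
- ctrl.snapshot(name): name is "scene" or "top" or "wrist"; returns the picture (420x560x3 uint8, red, green, blue); there is no depth.
- ctrl.camera_params(name): a dict with "fx", "fy", "cx", "cy" (pixels), "dist_coeffs" ([k1, k2, p1, p2, k3] as OpenCV has them; the pictures are not rectified), "cam_to_world" (4x4, takes a point from camera to world coordinates); the wrist camera has in their place "mount" (4x4, takes a point from camera to tool coordinates, whose origin is the TCP and whose axes are the flange's). Camera axes: x right, y up, looking along -z (the intrinsics and any distortion apply to the point x, -y, -z); pixel columns grow to the right and rows downward; lengths in m; the calibration is good to about 2 mm. A picture is of the moment at which its call begins: read the wrist's pose just before it. camera_params takes no time and is no camera call.
- ctrl.close_job(): hands the job in; it is judged then, once.
The state is a dict: "clock": time; "joint_pos": joint angles; "qvel": joint speeds; "tau": joint torques, N m; "tool_pos": TCP position; "orientation": TCP orientation; "force": force on the tool from outside, world axes, zero at the start; "moment": the same for the moment, N m; "opening": finger opening in m; "gripper_force": force on a finger pad.
Only numpy, scipy, OpenCV 4.12 (cv2) and the standard library are available. Lean on these libraries where they do the work, as an engineer would, in place of code of your own. Each camera call takes 0.05 s, during which the arm holds its last target. There are 200 camera calls.

## Working session

There is one attempt and no reset: what is moved stays moved. The work goes in short steps, Python scripts to look and compute and a tool call to move; the robot and the scene stay as the last step left them, time stands still between calls to the robot, and variables do not carry over. Pictures are saved under pics/ and viewed, at most 10 in all, crops included, and the job is handed in when it is done.

Besides the shell and the picture viewer there is one more tool, called after "Call:" as name([rows], argument=value, ...), one row to a line, values as JSON. apply_moves: Moves the arm, as the interface text tells. Its arguments: {"type":"object","properties":{"deltas":{"type":"array"}},"required":["deltas"]}

```bash
mkdir -p pics; cat > h.py <<'E'
import numpy as np, cv2, json
from scipy.spatial.transform import Rotation as R
from plant import ctrl
def pose(o=None):
    o=o or ctrl.get_obs(); T=np.eye(4)
    T[:3,:3]=R.from_euler('xyz',o['orientation'],degrees=True).as_matrix(); T[:3,3]=o['tool_pos']; return T
def snap(n,f=None):
    p=ctrl.camera_params(n)
    C=pose()@np.array(p['mount']) if n=='wrist' else np.array(p['cam_to_world'])
    im=ctrl.snapshot(n)
    if f: cv2.imwrite('pics/'+f,im[:,:,::-1])
    K=np.array([[p['fx'],0,p['cx']],[0,p['fy'],p['cy']],[0,0,1]])
    return im,C,K,np.array(p['dist_coeffs'],float)
def ray(s,uv):
    _,C,K,D=s
    q=cv2.undistortPoints(np.array([[uv]],float),K,D)[0,0]
    d=C[:3,:3]@np.array([q[0],-q[1],-1]); return C[:3,3],d/np.linalg.norm(d)
def onz(s,uv,z):
    o,d=ray(s,uv); return o+d*(z-o[2])/d[2]
def proj(s,P):
    _,C,K,D=s
    q=(np.asarray(P).reshape(-1,3)-C[:3,3])@C[:3,:3]*[1,-1,-1]
    return cv2.projectPoints(q,np.zeros(3),np.zeros(3),K,D)[0][:,0]
def tri(s1,u1,s2,u2):
    a,d=ray(s1,u1); b,e=ray(s2,u2)
    t=np.linalg.lstsq(np.c_[d,-e],b-a,rcond=None)[0]
    p,q=a+t[0]*d,b+t[1]*e; return (p+q)/2,np.linalg.norm(p-q)
def blobs(im,lo,hi,mn=15):
    h=cv2.cvtColor(im,cv2.COLOR_RGB2HSV); m=cv2.inRange(h,np.array(lo),np.array(hi))
    n,l,st,c=cv2.connectedComponentsWithStats(m)
    return [(c[i].round(1).tolist(),st[i].tolist()) for i in range(1,n) if st[i,4]>=mn]
COL=dict(green=((40,90,50),(85,255,255)),red=((0,130,60),(7,255,255)),red2=((172,130,60),(180,255,255)),yellow=((20,110,80),(34,255,255)),orange=((8,150,100),(19,255,255)),blue=((100,110,40),(130,255,255)))
E
python3 - <<'E'
from h import *
print(ctrl.get_obs())
for n in ['scene','top']:
    s=snap(n,n+'.png'); print(n,s[1].round(3).tolist(),s[2][0,0])
    for k in COL: print(k,blobs(s[0],*COL[k]))
E
```

```text
{'clock': 0.0, 'joint_pos': array([ 8.90991447e+01,  2.05915637e+01,  6.31265271e-01, -2.18761948e-02,
       -7.01351102e+01, -1.65078505e+01]), 'qvel': array([-0.00068542,  0.05287695,  0.01489364,  0.01598032,  0.05895671,
        0.03991434]), 'tau': array([-4.48739020e-04, -5.82718492e+01,  2.93047822e+01,  6.99728340e+00,
        6.86799089e-03, -1.69589175e-04]), 'tool_pos': array([0.20180783, 0.64358846, 0.22559666]), 'orientation': array([ 1.79902680e+02, -7.39589977e-03, -1.74161502e+01]), 'force': array([-0.67268068, -0.26060642,  0.0069972 ]), 'moment': array([-0.00766341, -0.02449391,  0.03938272]), 'gripper_force': 0.0, 'opening': 0.08784820803785749}
scene [[-0.876, -0.313, 0.366, 1.028], [0.482, -0.594, 0.644, 0.83], [0.015, 0.741, 0.672, 0.998], [0.0, 0.0, 0.0, 1.0]] 501.6186500478692
green [([265.5, 165.0], [263, 163, 6, 5, 26]), ([358.3, 301.8], [352, 297, 14, 11, 124])]
red [([258.7, 131.2], [256, 123, 7, 18, 93]), ([84.2, 191.6], [82, 189, 5, 6, 21]), ([94.4, 209.7], [92, 207, 5, 7, 22]), ([327.7, 270.1], [323, 266, 10, 9, 59]), ([280.0, 275.9], [276, 272, 9, 8, 
[... 771 characters left out ...]
0]), ([272.5, 130.0], [258, 130, 30, 1, 30]), ([182.5, 132.0], [174, 132, 18, 1, 18]), ([342.1, 239.0], [339, 235, 8, 8, 41]), ([191.1, 248.0], [186, 243, 11, 11, 96])]
red [([187.6, 187.9], [184, 184, 8, 8, 30]), ([217.4, 190.4], [214, 187, 7, 7, 28]), ([146.7, 219.2], [143, 216, 8, 7, 29]), ([204.0, 223.7], [200, 220, 8, 8, 33]), ([429.2, 278.9], [414, 271, 31, 17, 222])]
red2 []
yellow [([370.4, 104.7], [337, 78, 71, 49, 820]), ([91.6, 115.5], [53, 89, 74, 49, 843]), ([137.6, 269.4], [116, 245, 42, 49, 312])]
orange []
blue [([327.6, 156.2], [317, 148, 21, 22, 217]), ([193.2, 194.6], [188, 190, 9, 8, 23]), ([154.6, 224.4], [151, 220, 7, 9, 23]), ([490.4, 272.0], [469, 241, 54, 60, 1976])]
```

View pics/scene.png

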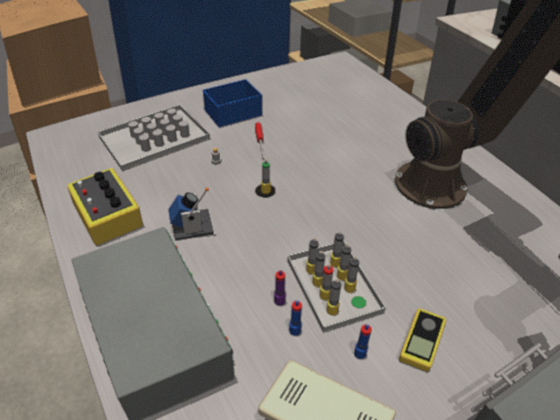

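View pics/top.png

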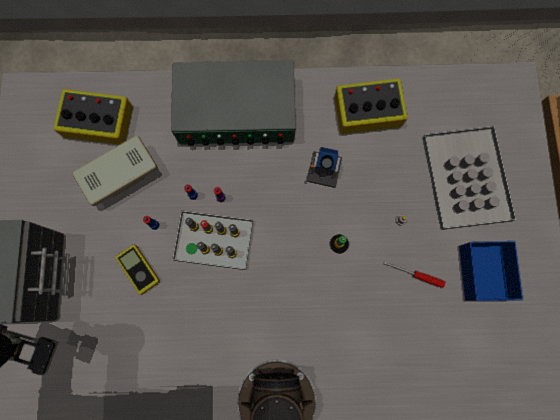

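The scene view shows red tops at scene (327.7,270) [in tray, steel barrel, yellow foot], and (280,276), (296,306), (365,330) [blue/purple bodies, outside the tray]. The one in the tray fits, seen at top (204,224). The green probe is at scene (265,165) / top (342,239), and the dot is at scene (358,302) / top (191,248). I'll triangulate and make an enlarged crop.

```bash
python3 - <<'E'
from h import *
a=snap('scene');b=snap('top')
for n,u,v in [('dot',(358.3,301.8),(191.1,248)),('redring',(327.7,270.1),(204,223.7)),('greenring',(265.5,165),(342.1,239))]:
    print(n,[x.round(4) if hasattr(x,'round') else x for x in tri(a,u,b,v)])
print('dot top z3',onz(b,(191.1,248),.003),'red ring@.107',onz(b,(204,223.7),.107),'green@.107',onz(b,(342.1,239),.107))
def crop(im,x,y,w,h,k): return cv2.resize(im[y:y+h,x:x+w,::-1],(w*k,h*k),interpolation=cv2.INTER_CUBIC)
L=np.vstack([crop(a[0],280,225,100,100,4),crop(a[0],160,160,100,50,4)])
Rr=np.vstack([crop(b[0],170,200,100,75,4),crop(b[0],295,140,100,75,4)])
cv2.imwrite('pics/crop.png',np.hstack([L,Rr]))
E
```

```text
dot [array([0.4783, 0.2714, 0.0019]), np.float64(0.0021)]
redring [array([0.5414, 0.2142, 0.0988]), np.float64(0.0031)]
greenring [array([ 0.4835, -0.2139,  0.0997]), np.float64(0.002)]
dot top z3 [0.47738885 0.27188269 0.003     ] red ring@.107 [0.53866789 0.21386726 0.107     ] green@.107 [ 0.48161706 -0.21226706  0.107     ]
```

View pics/crop.png

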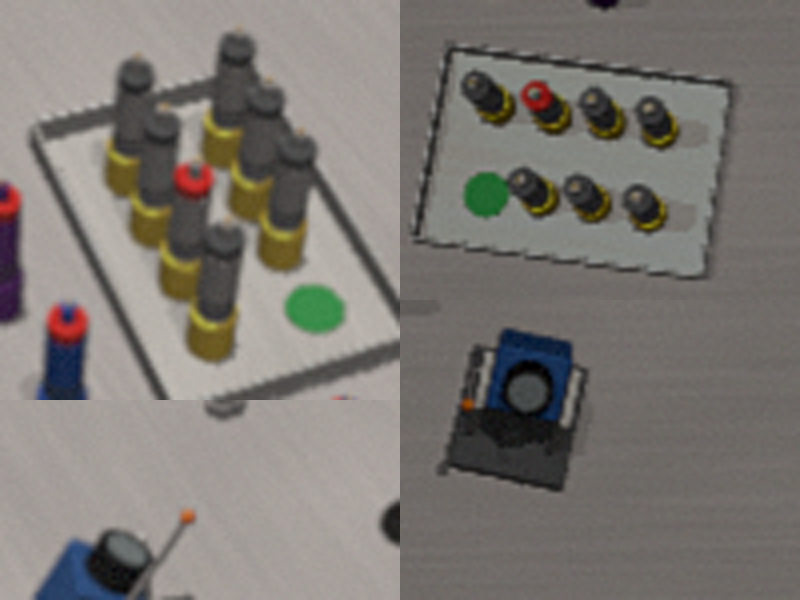

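The crop confirms it: the red ring sits on a steel barrel with a yellow foot, far row, second place from the left. The dot is in the near row, leftmost. The lens is at top (326.8,163) / scene (191.3,198), and the ball at top (312,166.3) / scene (206.8,189.3).

```bash
cat >> h.py <<'E'
def down(yaw): return R.from_euler('xyz',[180,0,yaw],degrees=True).as_matrix()
def togo(P,Rm):
    T=pose(); d=T[:3,:3].T@(np.asarray(P)-T[:3,3])*1000; r=R.from_matrix(T[:3,:3].T@Rm).as_rotvec(degrees=True)
    print('delta_pos',d.round(1).tolist(),'angular',r.round(2).tolist(),'| |r|',np.linalg.norm(r).round(1))
E
python3 - <<'E'
from h import *
a=snap('scene');b=snap('top')
c=[onz(b,u,.025)[:2] for u in [(183,211.5),(252.5,220.75),(246.25,269.25),(174,260)]]
for i in range(4):
    d=c[(i+1)%4]-c[i]; print(c[i].round(4),np.linalg.norm(d).round(4),np.degrees(np.arctan2(d[1],d[0])).round(1))
print('tray ctr',np.mean(c,axis=0))
l,e=tri(a,(191.25,198),b,(326.75,163)); g,f=tri(a,(206.75,189.25),b,(312,166.25))
print('lens',l,e,'ball',g,f,'dist',np.linalg.norm(g-l),'exp',np.hypot(.045,.07),'dz exp',.07*np.cos(.6))
v=(g-l)[:2]; ang=np.degrees(np.arctan2(v[1],v[0])-np.arctan2(.045,-.07*np.sin(.6))); print('turn',ang)
p=[onz(b,u,.012)[:2] for u in [(295+50/4,140+165/4),(295+162/4,140+188/4)]]; d=p[0]-p[1]; print('plate front edge turn',np.degrees(np.arctan2(d[1],d[0]))-90,np.linalg.norm(d))
togo([.482,-.213,.28],down(-100)); togo([.5,.2,.28],down(-60))
print(ctrl.hold_point_z)
E
```

```text
[0.5963 0.2966] 0.2319 -98.9
[0.5603 0.0675] 0.16 172.2
[0.4018 0.0892] 0.2356 81.5
[0.4368 0.3222] 0.1616 -9.1
tray ctr [0.4987922  0.19385756]
lens [ 0.73095824 -0.17735279  0.09948881] 0.0030473995008143792 ball [ 0.70225016 -0.12436949  0.15893314] 0.002469493017776599 dist 0.08464639624608568 exp 0.0832165848854662 dz exp 0.05777349304367749
turn -12.843623692486666
plate front edge turn -13.296992888439974 0.0962085717602696
delta_pos [523.7, 733.9, -53.3] angular [0.02, -0.03, 82.59] | |r| 82.6
delta_pos [417.3, 334.5, -53.6] angular [0.03, -0.02, 42.59] | |r| 42.6
0.0188
```

Call:
apply_moves([
  {"fingers": 87,"delta_pos": [417,334,-54],"angular": [0,0,42]},
  {"fingers": 87,"delta_pos": [417,334,-54],"angular": [0,0,42]},
  {"fingers": 87,"delta_pos": [417,334,-54],"angular": [0,0,42]},
  {"fingers": 87,"delta_pos": [417,334,-54],"angular": [0,0,42]},
  {"fingers": 87,"delta_pos": [417,334,-54],"angular": [0,0,42]},
  {"fingers": 87,"delta_pos": [417,334,-54],"angular": [0,0,42]},
  {"fingers": 87,"delta_pos": [417,334,-54],"angular": [0,0,42]},
  {"fingers": 87,"delta_pos": [417,334,-54],"angular": [0,0,42]},
  {"fingers": 87,"delta_pos": [417,334,-54],"angular": [0,0,42]},
  {"fingers": 87,"delta_pos": [417,334,-54],"angular": [0,0,42]},
])

```text
clock: 1.3
tool_pos: [0.4801, 0.2293, 0.2775]
orientation: [-180.0, 0.0, -59.4]
force: [0.7, 1.4, 0.2]
opening: 0.087
gripper_force: 0.0
```

```bash
python3 - <<'E'
from h import *
s=snap('wrist','w1.png'); np.savez('w1.npz',im=s[0],C=s[1],K=s[2],D=s[3])
for k in ['green','red','red2','yellow']: print(k,blobs(s[0],*COL[k],40))
for z,P in [(.003,(.478,.272,.003)),(.107,(.54,.214,.107))]: print(proj(s,P))
togo([.482,-.213,.28],down(-98.5))
E
```

```text
green [([274.5, 200.6], [260, 187, 30, 28, 651])]
red [([161.8, 46.7], [148, 33, 26, 28, 414]), ([111.2, 131.3], [98, 120, 24, 25, 342]), ([242.4, 144.5], [230, 132, 25, 26, 431])]
red2 []
yellow [([298.2, 81.6], [288, 68, 27, 22, 120]), ([282.2, 108.1], [271, 94, 17, 27, 100]), ([342.3, 113.9], [335, 103, 22, 27, 138]), ([255.7, 134.3], [240, 125, 25, 27, 165]), ([315.9, 141.2], [307, 133, 26, 25, 161]), ([228.4, 164.3], [212, 155, 27, 28, 192]), ([296.2, 169.4], [284, 161, 26, 22, 165]), ([482.3, 309.9], [480, 300, 6, 21, 60]), ([254.4, 341.8], [198, 321, 111, 35, 606])]
[[274.74678696 200.97633551]]
[[243.59635348 144.96353334]]
delta_pos [376.7, 222.6, -1.3] angular [-0.09, -0.08, 38.96] | |r| 39.0
```

View pics/w1.png

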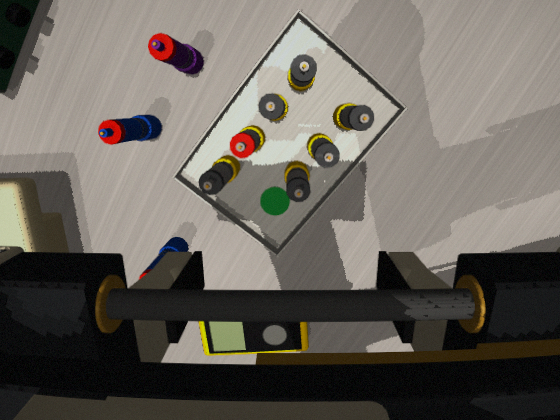

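The wrist view shows the dot at (274.5,200.6), within a pixel of prediction, and the red probe in the tray at (242,145), also matching. I'll go to the green probe.

Call:
apply_moves([
  {"fingers": 87,"delta_pos": [377,223,-1],"angular": [0,0,39]},
  {"fingers": 87,"delta_pos": [377,223,-1],"angular": [0,0,39]},
  {"fingers": 87,"delta_pos": [377,223,-1],"angular": [0,0,39]},
  {"fingers": 87,"delta_pos": [377,223,-1],"angular": [0,0,39]},
  {"fingers": 87,"delta_pos": [377,223,-1],"angular": [0,0,39]},
  {"fingers": 87,"delta_pos": [377,223,-1],"angular": [0,0,39]},
  {"fingers": 87,"delta_pos": [377,223,-1],"angular": [0,0,39]},
  {"fingers": 87,"delta_pos": [377,223,-1],"angular": [0,0,39]},
  {"fingers": 87,"delta_pos": [377,223,-1],"angular": [0,0,39]},
  {"fingers": 87,"delta_pos": [377,223,-1],"angular": [0,0,39]},
])

```text
clock: 2.35
tool_pos: [0.4787, -0.2105, 0.2775]
orientation: [180.0, -0.0, -98.7]
force: [-0.4, 0.6, -0.8]
opening: 0.087
gripper_force: 0.0
```

```bash
python3 - <<'E'
from h import *
s=snap('wrist','w2.png'); print(ctrl.get_obs()['tool_pos'],ctrl.get_obs()['orientation'])
print(blobs(s[0],*COL['green'],20),blobs(s[0],*COL['yellow'],20))
for c,st in blobs(s[0],*COL['green'],60): print(onz(s,c,.107))
print(proj(s,(.482,-.213,.107)))
t=snap('top'); 
for c,st in blobs(t[0],*COL['green'],35): print(c, [tri(s,w[0],t,c) for w in blobs(s[0],*COL['green'],60)])
togo([.482,-.213,.15],down(-98.5))
E
```

```text
[ 0.47880245 -0.20888268  0.27745494] [ 1.79955128e+02 -8.66924045e-03 -9.86372886e+01]
[([283.9, 187.7], [272, 177, 24, 24, 366])] [([285.2, 167.3], [273, 160, 25, 20, 136]), ([481.0, 309.1], [477, 290, 8, 39, 96])]
[ 0.48338041 -0.21412489  0.107     ]
[[285.48942159 188.61294513]]
[228.0, 131.0] [(array([ 0.5190546 , -0.13078882,  0.70616286]), np.float64(0.4339295091754942))]
[275.0, 130.0] [(array([ 0.55362596, -0.15758934,  0.56185558]), np.float64(0.35273801980992453))]
[191.1, 248.0] [(array([ 0.65567452,  0.42767645, -1.92464737]), np.float64(0.4230611095420972))]
delta_pos [4.8, -3.9, 127.6] angular [0.03, 0.01, -0.06] | |r| 0.1
```

Call:
apply_moves([
  {"fingers": 87,"delta_pos": [4,-5,80],"angular": [0,0,0]},
  {"fingers": 87,"delta_pos": [4,-5,80],"angular": [0,0,0]},
  {"fingers": 87,"delta_pos": [4,-5,120],"angular": [0,0,0]},
  {"fingers": 87,"delta_pos": [4,-5,120],"angular": [0,0,0]},
])

```text
clock: 2.85
tool_pos: [0.4805, -0.2097, 0.1534]
orientation: [179.5, 0.0, -98.4]
force: [-0.1, -1.1, 0.2]
opening: 0.0873
gripper_force: 0.0
```

```bash
python3 - <<'E'
from h import *
print(ctrl.get_obs()['tool_pos'],ctrl.get_obs()['qvel'].round(2)); s=snap('wrist')
print(blobs(s[0],*COL['green'],20))
for c,st in blobs(s[0],*COL['green'],60): print(onz(s,c,.107)); P=onz(s,c,.107)
togo([P[0],P[1],.066],down(-98.5))
E
```

```text
[ 0.48046146 -0.2096588   0.1534023 ] [-0.07 -2.85  5.75  2.17 -5.68  0.2 ]
[([282.9, 228.2], [265, 212, 37, 36, 821])]
[ 0.48327296 -0.21444732  0.107     ]
delta_pos [3.9, -1.9, 90.5] angular [0.27, -0.02, 0.18] | |r| 0.3
```

Call:
apply_moves([
  {"fingers": 87,"delta_pos": [4,-2,45],"angular": [0,0,0]},
  {"fingers": 87,"delta_pos": [4,-2,80],"angular": [0,0,0]},
  {"fingers": 87,"delta_pos": [4,-2,88],"angular": [0,0,0]},
  {"fingers": 87,"delta_pos": [4,-2,88],"angular": [0,0,0]},
  {"fingers": 10,"delta_pos": [4,-2,88],"angular": [0,0,0]},
  {"fingers": 10,"delta_pos": [4,-2,88],"angular": [0,0,0]},
  {"fingers": 10,"delta_pos": [4,-2,88],"angular": [0,0,0]},
  {"fingers": 10,"delta_pos": [4,-2,88],"angular": [0,0,0]},
  {"fingers": 10,"delta_pos": [4,-2,88],"angular": [0,0,0]},
  {"fingers": 10,"delta_pos": [4,-2,88],"angular": [0,0,0]},
])

```text
clock: 3.9
tool_pos: [0.4851, -0.2158, 0.07]
orientation: [-180.0, -0.0, -98.4]
force: [-0.3, 0.3, 0.2]
opening: 0.0448
gripper_force: 0.0
```

Call:
apply_moves([
  {"fingers": 44,"delta_pos": [-1,2,5],"angular": [0,0,0]},
  {"fingers": 30,"delta_pos": [-1,2,5],"angular": [0,0,0]},
  {"fingers": 10,"delta_pos": [-1,2,5],"angular": [0,0,0]},
  {"fingers": 10,"delta_pos": [-1,2,5],"angular": [0,0,0]},
  {"fingers": 10,"delta_pos": [-1,2,5],"angular": [0,0,0]},
  {"fingers": 10,"delta_pos": [-1,2,5],"angular": [0,0,0]},
  {"fingers": 10,"delta_pos": [-1,2,5],"angular": [0,0,0]},
])

```text
clock: 4.6
tool_pos: [0.4832, -0.2145, 0.0648]
orientation: [180.0, 0.0, -98.4]
force: [-0.1, 0.4, -1.9]
opening: 0.0239
gripper_force: 30.0
```

Call:
apply_moves([
  {"fingers": 10,"delta_pos": [0,0,-40],"angular": [0,0,0]},
  {"fingers": 10,"delta_pos": [0,0,-80],"angular": [0,0,0]},
  {"fingers": 10,"delta_pos": [0,0,-120],"angular": [0,0,0]},
  {"fingers": 10,"delta_pos": [0,0,-160],"angular": [0,0,0]},
  {"fingers": 10,"delta_pos": [0,0,-160],"angular": [0,0,0]},
  {"fingers": 10,"delta_pos": [0,0,-160],"angular": [0,0,0]},
])

```text
clock: 5.2
tool_pos: [0.4833, -0.2143, 0.2254]
orientation: [-179.9, 0.0, -98.4]
force: [-0.7, -0.4, -2.4]
opening: 0.0235
gripper_force: 30.0
```

```bash
python3 - <<'E'
from h import *
o=ctrl.get_obs(); print(o['tool_pos'],o['force'],o['gripper_force'])
togo([.478,.2718,.225],down(-98.5))
E
```

```text
[ 0.48333    -0.2143247   0.22542159] [-0.7123541  -0.3926714  -2.40865052] 29.994665309786797
delta_pos [-480.1, 76.5, 0.6] angular [-0.1, 0.04, 0.08] | |r| 0.1
```

Call:
apply_moves([
  {"fingers": 10,"delta_pos": [-40,6.4,0],"angular": [0,0,0]},
  {"fingers": 10,"delta_pos": [-85,13.5,0],"angular": [0,0,0]},
  {"fingers": 10,"delta_pos": [-134,21.4,0],"angular": [0,0,0]},
  {"fingers": 10,"delta_pos": [-183,29.2,0],"angular": [0,0,0]},
  {"fingers": 10,"delta_pos": [-232,37,0],"angular": [0,0,0]},
  {"fingers": 10,"delta_pos": [-281,44.8,0],"angular": [0,0,0]},
  {"fingers": 10,"delta_pos": [-330,52.6,0],"angular": [0,0,0]},
  {"fingers": 10,"delta_pos": [-379,60.4,0],"angular": [0,0,0]},
  {"fingers": 10,"delta_pos": [-428,68.2,0],"angular": [0,0,0]},
  {"fingers": 10,"delta_pos": [-460,73.3,0],"angular": [0,0,0]},
])

```text
clock: 6.2
tool_pos: [0.4767, 0.2537, 0.2227]
orientation: [179.9, -0.1, -98.3]
force: [0.1, -0.2, -2.5]
opening: 0.0234
gripper_force: 30.0
```

Call:
apply_moves([
  {"fingers": 10,"delta_pos": [-20,3,0],"angular": [0,0,0]},
  {"fingers": 10,"delta_pos": [-20,3,0],"angular": [0,0,0]},
  {"fingers": 10,"delta_pos": [-20,3,0],"angular": [0,0,0]},
])

```text
clock: 6.5
tool_pos: [0.4773, 0.2709, 0.2234]
orientation: [179.9, -0.1, -98.4]
force: [0.4, -0.8, -2.2]
opening: 0.0237
gripper_force: 30.0
```

```bash
python3 - <<'E'
from h import *
o=ctrl.get_obs(); print(o['tool_pos'],o['force'],o['gripper_force'])
s=snap('wrist','w3.png')
for k in ['green','red']: print(k,[(c,st[4],onz(s,c,.003 if k=='green' else .107).round(4)) for c,st in blobs(s[0],*COL[k],30)])
togo([.478,.2718,.0645],down(-98.5))
E
```

```text
[0.47726224 0.2708777  0.22336083] [ 0.3807118  -0.80791737 -2.21108274] 29.995050206780434
green [([288.2, 181.8], 893, array([0.4784, 0.2718, 0.003 ])), ([290.2, 285.0], 363, array([0.4947, 0.3981, 0.003 ])), ([272.1, 328.2], 214, array([0.5265, 0.4558, 0.003 ])), ([308.1, 328.5], 227, array([0.4812, 0.463 , 0.003 ]))]
red [([67.4, 120.8], 553, array([0.6424, 0.1751, 0.107 ])), ([200.2, 148.8], 612, array([0.5398, 0.2146, 0.107 ])), ([87.5, 228.9], 453, array([0.6526, 0.2659, 0.107 ]))]
delta_pos [-1.7, -0.6, 159.3] angular [0.08, -0.1, 0.07] | |r| 0.1
```

View pics/w3.png

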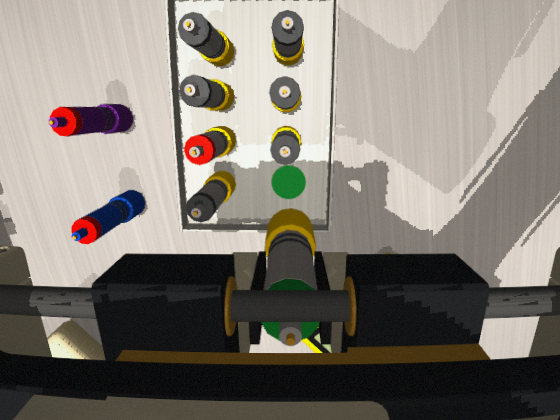

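Dot at (288,182), whole and unobstructed; the green probe is held straight, and its target agrees to 1 mm. I'll lower it.

Call:
apply_moves([
  {"fingers": 10,"delta_pos": [-1,-1,30],"angular": [0,0,0]},
  {"fingers": 10,"delta_pos": [-1,-1,65],"angular": [0,0,0]},
  {"fingers": 10,"delta_pos": [-1,-1,100],"angular": [0,0,0]},
  {"fingers": 10,"delta_pos": [-1,-1,130],"angular": [0,0,0]},
  {"fingers": 10,"delta_pos": [-1,-1,148],"angular": [0,0,0]},
  {"fingers": 10,"delta_pos": [-1,-1,154],"angular": [0,0,0]},
  {"fingers": 10,"delta_pos": [-1,-1,156],"angular": [0,0,0]},
  {"fingers": 10,"delta_pos": [-1,-1,156],"angular": [0,0,0]},
  {"fingers": 10,"delta_pos": [-1,-1,156],"angular": [0,0,0]},
])

```text
clock: 7.45
tool_pos: [0.4797, 0.2727, 0.0701]
orientation: [-179.9, 0.1, -98.4]
force: [-0.2, -0.4, -2.6]
opening: 0.0234
gripper_force: 30.0
```

Call:
apply_moves([
  {"fingers": 10,"delta_pos": [1,1,3],"angular": [0,0,0]},
  {"fingers": 10,"delta_pos": [1,1,5],"angular": [0,0,0]},
  {"fingers": 10,"delta_pos": [1,1,5],"angular": [0,0,0]},
  {"fingers": 10,"delta_pos": [1,1,5],"angular": [0,0,0]},
])

```text
clock: 7.85
tool_pos: [0.4782, 0.2718, 0.0647]
orientation: [-180.0, 0.0, -98.4]
force: [-1.1, -0.6, 5.7]
opening: 0.0233
gripper_force: 30.0
```

Call:
apply_moves([
  {"fingers": 48,"delta_pos": [0,0,0],"angular": [0,0,0]},
  {"fingers": 48,"delta_pos": [0,0,0],"angular": [0,0,0]},
  {"fingers": 48,"delta_pos": [0,0,0],"angular": [0,0,0]},
  {"fingers": 48,"delta_pos": [0,0,0],"angular": [0,0,0]},
  {"fingers": 48,"delta_pos": [0,0,0],"angular": [0,0,0]},
])

```text
clock: 8.35
tool_pos: [0.4779, 0.2715, 0.0637]
orientation: [180.0, -0.0, -98.4]
force: [-0.4, -0.1, 0.2]
opening: 0.0479
gripper_force: 0.0
```

Call:
apply_moves([
  {"fingers": 48,"delta_pos": [0,0,-20],"angular": [0,0,0]},
  {"fingers": 48,"delta_pos": [0,0,-60],"angular": [0,0,0]},
  {"fingers": 48,"delta_pos": [0,0,-100],"angular": [0,0,0]},
  {"fingers": 48,"delta_pos": [0,0,-140],"angular": [0,0,0]},
  {"fingers": 48,"delta_pos": [0,0,-140],"angular": [0,0,0]},
  {"fingers": 48,"delta_pos": [0,0,-140],"angular": [0,0,0]},
])

```text
clock: 8.95
tool_pos: [0.4782, 0.2719, 0.2049]
orientation: [-179.9, 0.1, -98.4]
force: [-0.1, -0.9, -0.2]
opening: 0.0476
gripper_force: 0.0
```

```bash
python3 - <<'E'
from h import *
o=ctrl.get_obs(); print(o['tool_pos'],o['force'],o['gripper_force'])
s=snap('wrist'); t=snap('scene')
for n,S in [('w',s),('s',t)]:
  for k in ['green','red']: print(n,k,[(c,st[4],onz(S,c,.107 if n=='w' else .102).round(4)) for c,st in blobs(S[0],*COL[k],20)])
print('want green ring scene',proj(t,(.478,.272,.102)), 'old red',proj(t,(.5398,.2146,.102)))
togo([.5398,.2146,.16],down(-98.5))
E
```

```text
[0.47817601 0.2719015  0.20488485] [-0.13326354 -0.90337856 -0.20715898] 0.0
w green [([288.2, 175.0], 267, array([0.4749, 0.2438, 0.107 ])), ([290.0, 210.2], 611, array([0.4776, 0.2711, 0.107 ]))]
w red [([54.3, 119.8], 633, array([0.6423, 0.1752, 0.107 ])), ([195.1, 149.3], 707, array([0.54  , 0.2146, 0.107 ])), ([76.7, 234.2], 513, array([0.6527, 0.2658, 0.107 ])), ([226.3, 347.0], 131, array([0.552 , 0.3879, 0.107 ]))]
s green [([363.8, 277.1], 45, array([0.4813, 0.2739, 0.102 ]))]
s red [([258.7, 131.1], 94, array([ 0.4217, -0.3815,  0.102 ])), ([94.4, 209.8], 22, array([ 0.985 , -0.2549,  0.102 ])), ([327.8, 270.0], 60, array([0.5438, 0.2151, 0.102 ])), ([280.0, 275.9], 42, array([0.6517, 0.1777, 0.102 ])), ([296.3, 306.3], 42, array([0.6622, 0.2712, 0.102 ])), ([365.4, 330.0], 47, array([0.5643, 0.3964, 0.102 ]))]
want green ring scene [[364.47316938 276.01350866]] old red [[329.11204819 269.23020179]]
delta_pos [46.7, -70.1, 42.9] angular [0.06, -0.05, 0.08] | |r| 0.1
```

Green is standing at (0.4776, 0.2711), released and upright. Now the red one.

Call:
apply_moves([
  {"fingers": 48,"delta_pos": [27,-40,0],"angular": [0,0,0]},
  {"fingers": 48,"delta_pos": [46.7,-70,0],"angular": [0,0,0]},
  {"fingers": 48,"delta_pos": [46.7,-70,0],"angular": [0,0,0]},
  {"fingers": 48,"delta_pos": [46.7,-70,20],"angular": [0,0,0]},
  {"fingers": 48,"delta_pos": [46.7,-70,43],"angular": [0,0,0]},
  {"fingers": 48,"delta_pos": [46.7,-70,43],"angular": [0,0,0]},
  {"fingers": 48,"delta_pos": [46.7,-70,43],"angular": [0,0,0]},
])

```text
clock: 9.75
tool_pos: [0.5399, 0.2148, 0.1602]
orientation: [179.9, -0.1, -98.4]
force: [0.8, 0.5, 0.3]
opening: 0.0477
gripper_force: 0.0
```

```bash
python3 - <<'E'
from h import *
s=snap('wrist')
print([(c,st[4],onz(s,c,.107).round(4)) for c,st in blobs(s[0],*COL['red'],20)])
togo([.54,.2146,.0652],down(-98.5))
E
```

```text
[([119.3, 191.8], 835, array([0.6433, 0.1728, 0.107 ])), ([286.8, 229.1], 879, array([0.5411, 0.2131, 0.107 ]))]
delta_pos [0.7, 0.4, 95.9] angular [-0.0, -0.04, 0.12] | |r| 0.1
```

Call:
apply_moves([
  {"fingers": 48,"delta_pos": [1,0,30],"angular": [0,0,0]},
  {"fingers": 48,"delta_pos": [1,0,60],"angular": [0,0,0]},
  {"fingers": 48,"delta_pos": [1,0,84],"angular": [0,0,0]},
  {"fingers": 48,"delta_pos": [1,0,92],"angular": [0,0,0]},
  {"fingers": 48,"delta_pos": [1,0,94],"angular": [0,0,0]},
  {"fingers": 48,"delta_pos": [1,0,94],"angular": [0,0,0]},
  {"fingers": 48,"delta_pos": [1,0,94],"angular": [0,0,0]},
  {"fingers": 48,"delta_pos": [1,0,94],"angular": [0,0,0]},
])

```text
clock: 10.6
tool_pos: [0.5408, 0.2146, 0.0681]
orientation: [-179.9, 0.1, -98.4]
force: [-0.6, -0.7, -0.7]
opening: 0.0477
gripper_force: 0.0
```

Call:
apply_moves([
  {"fingers": 30,"delta_pos": [0,0,1],"angular": [0,0,0]},
  {"fingers": 10,"delta_pos": [0,0,1],"angular": [0,0,0]},
  {"fingers": 10,"delta_pos": [0,0,1],"angular": [0,0,0]},
  {"fingers": 10,"delta_pos": [0,0,1],"angular": [0,0,0]},
  {"fingers": 10,"delta_pos": [0,0,1],"angular": [0,0,0]},
  {"fingers": 10,"delta_pos": [0,0,1],"angular": [0,0,0]},
])

```text
clock: 11.2
tool_pos: [0.5402, 0.2141, 0.0659]
orientation: [-180.0, -0.0, -98.4]
force: [0.1, 0.1, 0.3]
opening: 0.0234
gripper_force: 30.0
```

Call:
apply_moves([
  {"fingers": 10,"delta_pos": [0,0,-30],"angular": [0,0,0]},
  {"fingers": 10,"delta_pos": [0,0,-70],"angular": [0,0,0]},
  {"fingers": 10,"delta_pos": [0,0,-110],"angular": [0,0,0]},
  {"fingers": 10,"delta_pos": [0,0,-150],"angular": [0,0,0]},
  {"fingers": 10,"delta_pos": [0,0,-190],"angular": [0,0,0]},
  {"fingers": 10,"delta_pos": [0,0,-220],"angular": [0,0,0]},
  {"fingers": 10,"delta_pos": [0,0,-220],"angular": [0,0,0]},
  {"fingers": 10,"delta_pos": [0,0,-220],"angular": [0,0,0]},
])

```text
clock: 12.0
tool_pos: [0.5399, 0.2142, 0.2859]
orientation: [180.0, 0.1, -98.4]
force: [-0.3, 0.2, -3.2]
opening: 0.0235
gripper_force: 30.0
```

```bash
python3 - <<'E'
from h import *
togo([.66,-.04,.29],down(-98.5))
E
```

```text
delta_pos [233.8, -156.0, -4.4] angular [0.0, 0.06, 0.08] | |r| 0.1
```

Call:
apply_moves([
  {"fingers": 10,"delta_pos": [30,-20,-4],"angular": [0,0,0]},
  {"fingers": 10,"delta_pos": [68,-45,-4],"angular": [0,0,0]},
  {"fingers": 10,"delta_pos": [106,-71,-4],"angular": [0,0,0]},
  {"fingers": 10,"delta_pos": [144,-96,-4],"angular": [0,0,0]},
  {"fingers": 10,"delta_pos": [182,-121,-4],"angular": [0,0,0]},
  {"fingers": 10,"delta_pos": [215,-143,-4],"angular": [0,0,0]},
  {"fingers": 10,"delta_pos": [234,-156,-4],"angular": [0,0,0]},
  {"fingers": 10,"delta_pos": [234,-156,-4],"angular": [0,0,0]},
  {"fingers": 10,"delta_pos": [234,-156,-4],"angular": [0,0,0]},
  {"fingers": 10,"delta_pos": [234,-156,-4],"angular": [0,0,0]},
])

```text
clock: 13.0
tool_pos: [0.6597, -0.0396, 0.2886]
orientation: [179.9, -0.0, -98.4]
force: [1.0, 0.2, -1.7]
opening: 0.0233
gripper_force: 30.0
```

```bash
python3 - <<'E'
from h import *
print(ctrl.get_obs()['tool_pos'])
s=snap('wrist','w4.png'); print(blobs(s[0],(5,150,100),(19,255,255),10))
print('pred lens,ball',proj(s,[(.731,-.1774,.0995),(.7023,-.1244,.159)]))
E
```

```text
[ 0.65969914 -0.03962068  0.28863785]
[([219.1, 110.2], [213, 104, 13, 13, 128]), ([352.8, 293.0], [352, 289, 3, 8, 12]), ([227.0, 297.0], [226, 295, 3, 6, 11]), ([353.6, 305.0], [352, 298, 4, 14, 29]), ([226.3, 308.5], [225, 302, 4, 13, 32]), ([353.1, 322.8], [351, 312, 5, 23, 41]), ([226.4, 322.5], [225, 316, 4, 14, 26]), ([290.3, 340.0], [287, 337, 8, 7, 47])]
pred lens,ball [[192.85555627  56.27646635]
 [221.08020733 107.71407365]]
```

View pics/w4.png

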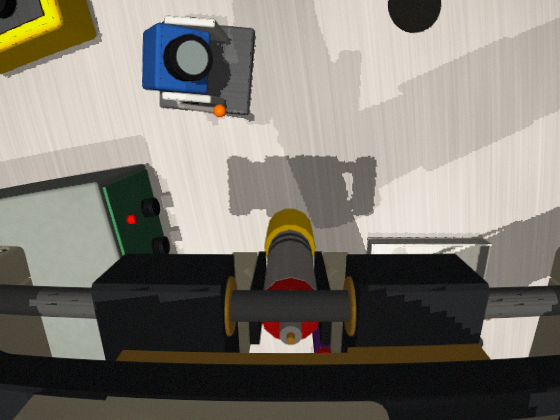

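The wrist view shows the ball at (219.1,110.2) and the lens glass at about (193,58), with red held straight. I'll fit the rays and compute the final pose.

```bash
cat > fin.py <<'E'
from h import *
def lsq(rs):
    A=sum(np.eye(3)-np.outer(d,d) for o,d in rs); b=sum((np.eye(3)-np.outer(d,d))@o for o,d in rs); return np.linalg.solve(A,b)
E
python3 - <<'E'
from fin import *
w=snap('wrist');a=snap('scene');b=snap('top')
ball=[(w,(219.1,110.2)),(b,(312,166.25)),(a,(206.75,189.25))]; le=[(w,(193,58)),(b,(326.75,163)),(a,(191.25,198))]
B=lsq([ray(*x) for x in ball]); L=lsq([ray(*x) for x in le]); print('ball',B.round(4),'lens',L.round(4))
for z,l in [(.1628,ball),(.105,le)]: print(z,[onz(*x,z)[:2].round(4) for x in l])
v=(B-L)[:2]; ang=np.arctan2(v[1],v[0])-np.arctan2(.045,-.07*np.sin(.6)); print('turn deg',np.degrees(ang))
B=np.r_[np.mean([onz(*x,.1628)[:2] for x in ball[:2]],0),.1628]; L2=np.r_[np.mean([onz(*x,.105)[:2] for x in le[:2]],0),.105]
v=(B-L2)[:2]; print('turn2',np.degrees(np.arctan2(v[1],v[0])-np.arctan2(.045,-.07*np.sin(.6))), 'dist',np.linalg.norm(v),np.hypot(.045,.0395))
ang=np.radians(-13.2); c,s=np.cos(ang),np.sin(ang)
z=np.array([-np.sin(.6)*c,-np.sin(.6)*s,np.cos(.6)]); y=np.array([-s,c,0])
F1=L2+.07*z; F2=B-.045*y; print('focus from lens',F1.round(4),'from ball',F2.round(4))
F=(F1+F2)/2; T=F+z*.063
# tool z=-z ; minimal rotation from present
R0=pose()[:3,:3]; ax=np.cross(R0[:,2],-z); n=np.linalg.norm(ax); Rf=R.from_rotvec(ax/n*np.arctan2(n,R0[:,2]@-z)).as_matrix()@R0
np.savez('fin.npz',F=F,z=z,T=T,Rf=Rf); print('F',F,'T',T)
togo(T+z*.08,Rf); togo(T,Rf); print(ctrl.get_obs()['joint_pos'].round(1))
E
```

```text
ball [ 0.703  -0.1233  0.16  ] lens [ 0.7312 -0.1765  0.1001]
0.1628 [array([ 0.7039, -0.1223]), array([ 0.6999, -0.1233]), array([ 0.7046, -0.121 ])]
0.105 [array([ 0.7303, -0.1747]), array([ 0.7278, -0.1758]), array([ 0.7338, -0.1725])]
turn deg -13.3930656546945
turn2 -13.892758046159356 dist 0.059026908601761505 0.05987695717051761
focus from lens [ 0.6906 -0.1662  0.1628] from ball [ 0.6916 -0.1667  0.1628]
F [ 0.69111807 -0.16643918  0.16278675] T [ 0.65648546 -0.15831618  0.21478289]
delta_pos [114.4, 31.3, 9.1] angular [34.25, 2.92, -0.0] | |r| 34.4
delta_pos [118.3, -13.7, 75.2] angular [34.25, 2.92, -0.0] | |r| 34.4
[ 13.5  17.5   4.5  -0.  -77.  -21.8]
```

Call:
apply_moves([
  {"fingers": 10,"delta_pos": [19,5,1],"angular": [5.7,0.5,0]},
  {"fingers": 10,"delta_pos": [38,10,3],"angular": [11.4,1.0,0]},
  {"fingers": 10,"delta_pos": [57,16,5],"angular": [17.1,1.5,0]},
  {"fingers": 10,"delta_pos": [76,21,6],"angular": [22.8,1.9,0]},
  {"fingers": 10,"delta_pos": [95,26,8],"angular": [28.5,2.4,0]},
  {"fingers": 10,"delta_pos": [114,31,9],"angular": [34.25,2.9,0]},
  {"fingers": 10,"delta_pos": [114,31,9],"angular": [34.25,2.9,0]},
  {"fingers": 10,"delta_pos": [114,31,9],"angular": [34.25,2.9,0]},
  {"fingers": 10,"delta_pos": [114,31,9],"angular": [34.25,2.9,0]},
])

```text
clock: 14.1
tool_pos: [0.6143, -0.148, 0.2829]
orientation: [-145.6, -2.7, -99.2]
force: [0.6, -0.3, -0.9]
opening: 0.0234
gripper_force: 30.0
```

```bash
python3 - <<'E'
from h import *
d=np.load('fin.npz'); togo(d['T'],d['Rf']); o=ctrl.get_obs(); print(o['joint_pos'].round(1),o['opening'],o['gripper_force'])
E
```

```text
delta_pos [0.3, 2.8, 80.7] angular [-0.16, 0.03, -0.07] | |r| 0.2
[  8.8  -4.2 -42.5  33.4 -22.6 -45. ] 0.023408863385319327 29.982501044869423
```

Call:
apply_moves([
  {"fingers": 10,"delta_pos": [0,1,20],"angular": [0,0,0]},
  {"fingers": 10,"delta_pos": [0,2,40],"angular": [0,0,0]},
  {"fingers": 10,"delta_pos": [0,2.5,60],"angular": [0,0,0]},
  {"fingers": 10,"delta_pos": [0,2.5,74],"angular": [0,0,0]},
  {"fingers": 10,"delta_pos": [0,2.5,80],"angular": [0,0,0]},
  {"fingers": 10,"delta_pos": [0,2.5,80],"angular": [0,0,0]},
  {"fingers": 10,"delta_pos": [0,2.5,80],"angular": [0,0,0]},
  {"fingers": 10,"delta_pos": [0,2.5,80],"angular": [0,0,0]},
  {"fingers": 10,"delta_pos": [0,2.5,80],"angular": [0,0,0]},
])

```text
clock: 15.0
tool_pos: [0.6561, -0.1582, 0.2145]
orientation: [-145.6, -2.7, -99.2]
force: [0.0, 0.2, -1.1]
opening: 0.0234
gripper_force: 30.0
```

```bash
python3 - <<'E'
from h import *
d=np.load('fin.npz'); togo(d['T'],d['Rf']); o=ctrl.get_obs(); print(o['joint_pos'].round(1),o['qvel'].round(2),o['force'],o['gripper_force'])
a=snap('scene');b=snap('top');w=snap('wrist')
P=pose(); foot=P[:3,3]+P[:3,2]*.063
for n,s in [('scene',a),('top',b),('wrist',w)]: print(n,'foot pred',proj(s,[foot,foot-P[:3,2]*.0175]).round(1).tolist(),'yellow',blobs(s[0],*COL['yellow'],15))
def crop(im,x,y,W,H,k): return cv2.resize(im[y:y+H,x:x+W,::-1],(W*k,H*k),interpolation=cv2.INTER_CUBIC)
cv2.imwrite('pics/fin.png',np.vstack([np.hstack([crop(a[0],150,140,100,75,4),crop(a[0],300,240,100,75,4)]),np.hstack([crop(w[0],160,40,200,150,2),crop(w[0],160,190,200,150,2)])]))
E
```

```text
delta_pos [0.0, -0.5, -0.0] angular [-0.09, -0.0, -0.05] | |r| 0.1
[ -9.2   3.8 -51.3  79.   -2.3 -77.5] [ 0.13 -0.36 -0.59  0.44  0.16 -0.26] [ 0.03800244  0.22035999 -1.11795001] 29.982659071683884
scene foot pred [[205.3, 178.2], [208.5, 173.3]] yellow [([207.0, 174.4], [201, 167, 14, 14, 116]), ([108.8, 216.5], [68, 168, 74, 77, 1790]), ([86.7, 177.2], [80, 175, 14, 5, 18]), ([342.5, 274.0], [331, 253, 25, 39, 284]), ([314.3, 274.8], [307, 260, 17, 26, 171]), ([358.9, 299.9], [354, 291, 12, 16, 114]), ([332.2, 308.5], [327, 301, 12, 14, 103]), ([420.5, 345.1], [400, 309, 46, 62, 724])]
top foot pred [[326.1, 169.1], [326.0, 170.8]] yellow [([370.3, 104.8], [337, 78, 71, 49, 848]), ([91.7, 115.8], [53, 89, 74, 50, 870]), ([138.1, 269.5], [116, 245, 42, 49, 332]), ([205.9, 249.3], [201, 245, 8, 8, 17]), ([219.1, 250.9], [214, 246, 9, 9, 16])]
wrist foot pred [[290.4, 226.3], [290.4, 235.3]] yellow [([111.6, 10.0], [103, 0, 21, 25, 149]), ([196.4, 84.5], [126, 0, 116, 167, 9380]), ([108.4, 45.8], [106, 34, 6, 25, 67]), ([114.9, 80.3], [112, 68, 7, 25, 67]), ([121.6, 115.1], [118, 10
[... 418 characters left out ...]
 8, 24]), ([217.7, 358.1], [211, 353, 16, 11, 36]), ([226.9, 354.6], [221, 353, 13, 6, 16]), ([259.8, 356.2], [256, 353, 8, 8, 24]), ([282.2, 359.2], [277, 353, 10, 11, 31]), ([313.4, 355.4], [310, 353, 9, 6, 20]), ([322.7, 358.7], [317, 353, 11, 11, 34]), ([332.5, 354.6], [327, 353, 10, 5, 19]), ([356.4, 354.5], [354, 352, 7, 7, 15]), ([388.2, 355.9], [385, 353, 8, 8, 22]), ([420.2, 355.0], [417, 353, 7, 5, 15]), ([246.4, 359.1], [241, 355, 11, 9, 33]), ([364.1, 358.3], [361, 354, 8, 9, 15]), ([400.4, 358.6], [398, 354, 7, 9, 20]), ([189.0, 360.0], [186, 357, 7, 6, 17]), ([236.4, 360.9], [232, 357, 10, 7, 27]), ([349.4, 360.0], [346, 356, 8, 8, 19]), ([376.1, 359.1], [370, 357, 15, 6, 31])]
```

View pics/fin.png

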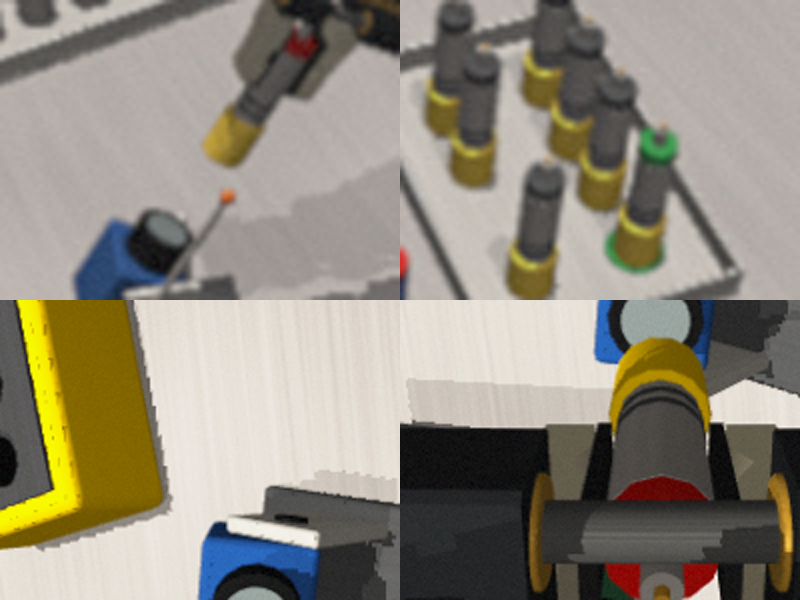

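The final view shows the foot facing the lens on its axis, and green upright on the dot with all the plain probes standing. I'll settle, then hand in.

Call:
apply_moves([
  {"fingers": 10,"delta_pos": [0,0,0],"angular": [0,0,0]},
  {"fingers": 10,"delta_pos": [0,0,0],"angular": [0,0,0]},
  {"fingers": 10,"delta_pos": [0,0,0],"angular": [0,0,0]},
  {"fingers": 10,"delta_pos": [0,0,0],"angular": [0,0,0]},
])

```text
clock: 15.55
tool_pos: [0.6549, -0.1585, 0.2134]
orientation: [-145.7, -2.7, -99.2]
force: [-0.2, -0.6, -1.4]
opening: 0.0232
gripper_force: 30.0
```

```bash
python3 -c "
from plant import ctrl
o=ctrl.get_obs(); print(o['tool_pos'],o['qvel'].round(2)); print(ctrl.close_job())"
```

```text
[ 0.65487928 -0.1585036   0.21344225] [-0.    0.06 -0.    0.04 -0.02 -0.05]
the job is handed in; nothing more can be done
None
```

The job is handed in, with no verdict shown: the green probe stands released on the dot, and the red probe is held still, by my measurements within about 2 mm of the viewing point, with its foot facing the lens.

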